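Make up the soldering kit and the plugging kit

TASK

Make up two repair kits from the stock on the bench. In the red tray stand the solder spool in the large round recess, the flux tin in the smaller round recess and the nine-volt battery in the square recess; in the blue tray stand the glue bottle in the larger recess and the wooden plug in the smaller. Everything must stand upright and flat on the floor of its recess, and the glass valve and the machine head are not to be moved or knocked over.

Things in the scene. Friction and masses are not known exactly. Their poses are not given: they have to be found in the camera images.
- spool_center (a point): White spool of solder wire standing flat on its flange: round, 54 mm across and 34 mm high (a thin wire end juts out farther at one side). Goes in a kit. This point is on the spool's axis, half-way up. Its z axis is up as it stands. 
- tin_center (a point): Round ochre-yellow flux tin, 52 mm across and 21 mm high, lying flat. Goes in a kit. This point is its centre, half-way up. Its z axis is up as it stands. 
- battery_center (a point): Nine-volt block battery, black and orange, standing with its two studs up: 26 mm along its x axis, 30 mm along its y axis, 47 mm high. Goes in a kit. This point is its centre, half-way up. Its z axis is up as it stands. 
- glue_center (a point): Cream glue bottle with a pointed red nozzle, standing: round, 38 mm across up to 70 mm, nozzle above that to 98 mm. Goes in a kit. This point is its centre, half-way up (49 mm). Its z axis is up as it stands. 
- plug_center (a point): Turned maple plug, pale wood, standing: a cylinder 23 mm across and 36 mm high with a thin pin on top, 47 mm high in all. Goes in a kit. This point is its centre line at 23.5 mm above its foot. Its z axis is up as it stands. 
- valve_center (a point): Glass valve (electron tube), clear with grey inside, standing on its pins, 21 mm across, 53 mm high, light and easily tipped. Belongs to the stock and stays where it is. This point is its centre, half-way up.
- tuner_center (a point): Spare chrome machine head for a guitar, lying flat, 38 x 56 mm and 12 mm high. Belongs to the stock and stays where it is. This point is its centre, half-way up.
- red_tray: Red kit tray, fixed to the bench, 100 mm (its x) by 250 mm (its y), 12 mm thick, with a small lip at each end (270 mm over all). Three black-lined recesses in a row along its y axis, all at its x = 0, each 5 mm deep (floor 7 mm above the bench): a round one 74 mm across at y = -78 mm for the spool, a round one 68 mm across at y = +4 mm for the tin, and a square one 54 x 54 mm at y = +84 mm for the battery. Origin at the centre of its underside, z up.
- blue_tray: Blue kit tray, fixed to the bench, 100 mm (its x) by 180 mm (its y), 12 mm thick, with a small lip at each end. Two round black-lined recesses along its y axis, both at its x = 0, each 5 mm deep (floor 7 mm above the bench): one 56 mm across at y = -42 mm for the glue bottle and one 40 mm across at y = +45 mm for the wooden plug. Origin at the centre of its underside, z up.
Not all that is in view belongs to the job. Leave any orange or turquoise look-alike of the part that bears spool_center alone.

How it is judged:
At the end, for the whole second after the job is handed in: Each of the five things within 15 mm of the centre of its own recess along both tray axes, within 3 mm of its height on the recess floor, within 0.12 rad of upright, released and at rest; valve and machine head not moved over 20 mm nor the valve tipped (x of spool_center in the frame of red_tray between -0.015 and 0.015 m and y of spool_center in the frame of red_tray between -0.093 and -0.063 m and z of spool_center in the frame of red_tray between 0.021 and 0.027 m and angle between each of spool_center, tin_center, battery_center, glue_center, plug_center's own z axis and vertical below 0.12 rad and x of tin_center in the frame of red_tray between -0.015 and 0.015 m and y of tin_center in the frame of red_tray between -0.011 and 0.019 m and z of tin_center in the frame of red_tray between 0.0145 and 0.0205 m and x of battery_center in the frame of red_tray between -0.015 and 0.015 m and y of battery_center in the frame of red_tray between 0.069 and 0.099 m and z of battery_center in the frame of red_tray between 0.0275 and 0.0335 m and x of glue_center in the frame of blue_tray between -0.015 and 0.015 m and y of glue_center in the frame of blue_tray between -0.057 and -0.027 m and z of glue_center in the frame of blue_tray between 0.053 and 0.059 m and x of plug_center in the frame of blue_tray between -0.015 and 0.015 m and y of plug_center in the frame of blue_tray between 0.03 and 0.06 m and z of plug_center in the frame of blue_tray between 0.0275 and 0.0335 m and linear speed of each of spool, tin, battery, glue, plug below 0.02 m/s); the robot touches nothing.
It fails at once if the glass valve was moved more than 20 mm or tipped (distance of valve_center from where it was at the start of the episode above 0.02 m or angle between valve_center's own z axis and vertical above 0.5 rad).
It fails at once if the machine head was moved more than 20 mm (distance of tuner_center from where it was at the start of the episode above 0.02 m).
It also fails if it takes over 133 s, if anything falls off the work surface, if the arm or the gripper's body presses on something with over 40 N, if the wrist force passes 120 N, or if a joint passes its speed limit or range.

ROBOT

A 6-joint arm with a two-finger parallel gripper is mounted at the origin on a cart in front of the work surface, level with it; the furniture and walls round the work are solid. World frame = base frame: x ahead of the robot, y to its left, z up, the work surface at z = 0. Lengths are in m, angles in rad, forces in N, time in s.
With the tool pointing down it reaches from about 0.275 to 0.85 m from the base axis. Payload 5.2 kg.
Tool frame: the origin (TCP) lies between the finger pads; the fingertips stand 17 mm ahead of it and the grasp point (between the pads) lies 2 mm behind it (r.tip_reach is the distance from the TCP to the fingertips, in m); z points along the fingers, y is the line along which they close (so a half turn about z gives the same grasp; the last joint's range is limited). The gripper opens to 85 mm and grips with 20 to 120 N. Pads are 22 mm wide; open, the fingers measure 114 mm over their backs; the gripper's body (76 mm by 85 mm) begins 54 mm behind the grasp point. The pads swing forward as they close: fully open they stand 13 mm farther back than shut.
Start: joints at [-1.375, 0.259, 1.535, -0, 1.348, -0.203], TCP at [0.214, -0.507, 0.248] pointing down, gripper open.
Joint ranges: [-3.14, 3.14], [-0.91, 2.08], [0.19, 2.58], [-1.22, 4.36], [0.22, 2.71], [-3.12, 3.12]. Speed limits (rad/s): [2.57, 2.57, 3.14, 3.14, 3.14, 3.14].

INTERFACE

Orientations are given as a unit quaternion [w, x, y, z].
In Python, from cell import r, eyes, sign_off, models gives the robot as it stands.
- The arm moves only by the tool servo_tool, never from a script. Its argument "moves" is one flat list of numbers, 7 for each row, row after row: the finger opening in m, from 0 to 0.0854, then the shift along the world's x, y, z in m, then the turn, a rotation vector about the world's x, y, z in rad. A call has 1 to 8 rows; each row is the pose to reach, as a shift and turn from the pose commanded when the call began; what a row does not reach only later rows make up. A row lasts 1/12 s, in which the tool goes at most 41.7 mm and 7.16 degrees, less where a joint would pass 70% of its speed; a pose out of reach is approached as far as the arm can. A call with a gripper value outside its range is refused whole. The fingers move at their own pace and stop on an object; the grip force is fixed at half the most. Time passes only in rows, so rows that repeat a pose let the fingers close. It gives the time, the measured TCP pose, the force, the opening and the grip force at its end, in the units of the state.
- r.observe(): the state, without advancing time (a new reading comes with each control period).
- eyes.camera(name): name is "scene" or "top"; returns a dict with "image" (480x640x3 uint8, red, green, blue), "fx", "fy", "cx", "cy" (pixels), "R" (3x3) and "t" (3): a world point X has camera coordinates R X + t. Camera axes: x right, y down, z forward; pixel columns grow to the right and rows downward; lengths in m; the calibration is good to about 2 mm. A picture is of the moment at which its call begins. There is no depth.
- sign_off(): hands the job in; it is judged then, once.
Trained networks look in a picture, given as the dict that the camera call returned (one of the last four; its "shot" number tells which), for a name from the list of things; names that differ only in an ending like _2 or _b are one class to them, and where a whole thing is asked for, a point or a joint stands for the part that bears it (a point fixed in the world has none). Each returns a list of dicts, best first, with "score" (0 to 1); they miss things now and then, are a little off and sometimes report something else, mostly with a low value. They report only what shows in the picture. A call takes as long as a camera call. They do not tell look-alikes from the thing itself.
- models.search_frame(picture, target): "box" ([left, top, right, bottom] in pixels, round what is visible of it).
- models.trace(picture, target): "mask" (480x640 bool, what is visible of it) and "box" ([left, top, right, bottom] in pixels, round what is visible of it).
The state is a dict: "time": time; "q": joint angles; "dq": joint speeds; "effort": joint torques, N m; "position": TCP position; "eef_rot": TCP orientation; "ft_force": force on the tool from outside, world axes, zero at the start; "torque": the same for the moment, N m; "opening": finger opening in m; "gripper_force": force on a finger pad.
Only numpy, scipy, OpenCV 4.12 (cv2) and the standard library are available. Lean on these libraries where they do the work, as an engineer would, in place of code of your own. Each camera call takes 0.05 s, during which the arm holds its last target. There are 200 camera calls.

## Working session

There is one attempt and no reset: what is moved stays moved. The work goes in short steps, Python scripts to look and compute and a tool call to move; the robot and the scene stay as the last step left them, time stands still between calls to the robot, and variables do not carry over. Pictures are saved under pics/ and viewed, at most 18 in all, crops included, and the job is handed in when it is done.

Besides the shell and the picture viewer there is one more tool, called after ">>>" as name(argument=value, ...) on one line, values as JSON. servo_tool: Moves the arm, as the interface text tells. Its arguments: {"type":"object","properties":{"moves":{"type":"array"}},"required":["moves"]}

```bash
mkdir -p pics; ls
python3 - <<'E'
from cell import r, eyes, models
import cv2, pickle
print(r.observe())
for n in ("scene","top"):
    c=eyes.camera(n); cv2.imwrite(f"pics/{n}0.png",c["image"][:,:,::-1])
    print(n,c["fx"],c["fy"],c["cx"],c["cy"],c["R"],c["t"])
    for t in "spool_center tin_center battery_center glue_center plug_center valve_center tuner_center red_tray blue_tray".split():
        for d in models.search_frame(c,t)[:3]: print(t,round(d["score"],2),[round(float(v),1) for v in d["box"]])
E
```

```text
pics
{'time': 0.0, 'q': array([-1.37478490e+00,  2.59291015e-01,  1.53607535e+00, -3.73753439e-06,
        1.34803581e+00, -2.02803944e-01]), 'dq': array([-0.00105171, -0.0003344 , -0.00050121, -0.00037268, -0.00218183,
       -0.0003109 ]), 'effort': array([ 1.58081406e-03, -4.46016526e+01, -2.90563291e+01, -2.70517767e-04,
        1.16491044e-02,  2.42451580e-05]), 'position': array([ 0.21349767, -0.5063223 ,  0.24750577]), 'eef_rot': array([-9.04760876e-04,  9.80183598e-01,  1.98089112e-01,  1.25058611e-06]), 'ft_force': array([-0.42034671,  0.03328864, -0.59383326]), 'torque': array([ 0.00791499, -0.03062086,  0.01309011]), 'gripper_force': 0.0, 'opening': 0.0855207067539172}
scene 510.6099147694156 510.6099147694156 318.3591822194598 232.33350927469752 [[-0.84883411 -0.52851118  0.01251333]
 [-0.2311698   0.34978341 -0.90786127]
 [ 0.47543788 -0.77351632 -0.41908392]] [0.47471673 0.2081402  0.77887553]
spool_center 0.9 [252.0, 240.3, 275.4, 265.6]
spool_center 0.8 [300.8, 230.8, 325.0, 254.7]
spool_center 0.67 [230.1, 259.3, 255.4, 286.8]
tin_center 0.83 [177.2, 326.4, 209.3, 35
[... 454 characters left out ...]
, 397.1]
top 587.0928982693057 587.0928982693057 332.2411543756439 243.08920624184913 [[ 0.00371764 -0.99996565  0.00740798]
 [-0.99269344 -0.00458387 -0.12057665]
 [ 0.12060647 -0.00690559 -0.99267638]] [-0.00685827  0.55983764  1.37219962]
spool_center 0.87 [310.3, 184.6, 334.1, 203.4]
spool_center 0.61 [347.7, 205.0, 372.9, 233.0]
spool_center 0.58 [274.8, 187.2, 297.8, 209.3]
tin_center 0.86 [195.8, 216.1, 217.7, 234.4]
glue_center 0.73 [241.2, 207.4, 254.0, 224.6]
plug_center 0.45 [454.0, 222.2, 462.8, 227.1]
tuner_center 0.72 [192.5, 273.6, 276.4, 318.0]
tuner_center 0.64 [322.7, 264.0, 340.2, 286.4]
red_tray 0.64 [372.1, 275.2, 489.2, 318.1]
blue_tray 0.82 [194.4, 274.0, 277.7, 319.1]
```

View pics/scene0.png

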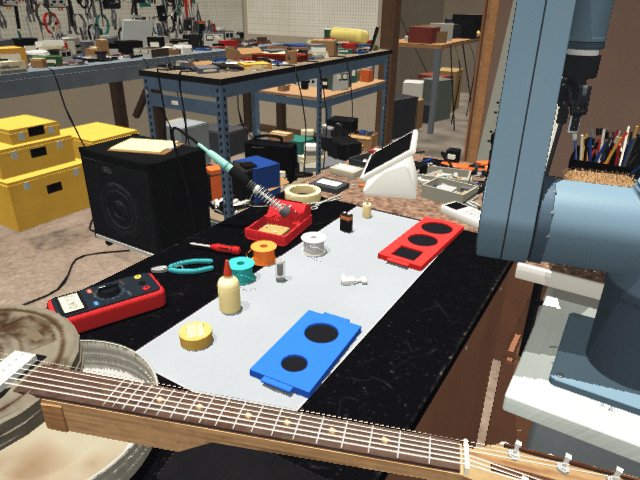

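View pics/top0.png

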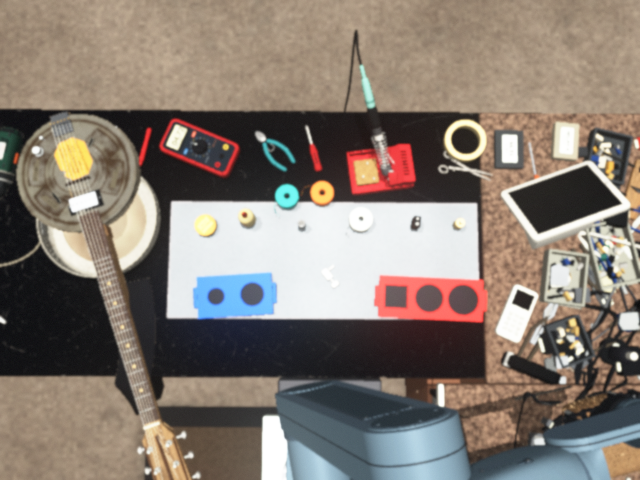

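Run:
```python
import cv2
a=cv2.imread("pics/top0.png")[165:335,180:500]; cv2.imwrite("pics/topc.png",cv2.resize(a,None,fx=2.5,fy=2.5,interpolation=cv2.INTER_CUBIC))
a=cv2.imread("pics/scene0.png")[190:410,165:475]; cv2.imwrite("pics/scenec.png",cv2.resize(a,None,fx=2.5,fy=2.5,interpolation=cv2.INTER_CUBIC))
```

```text
(no output)
```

View pics/topc.png

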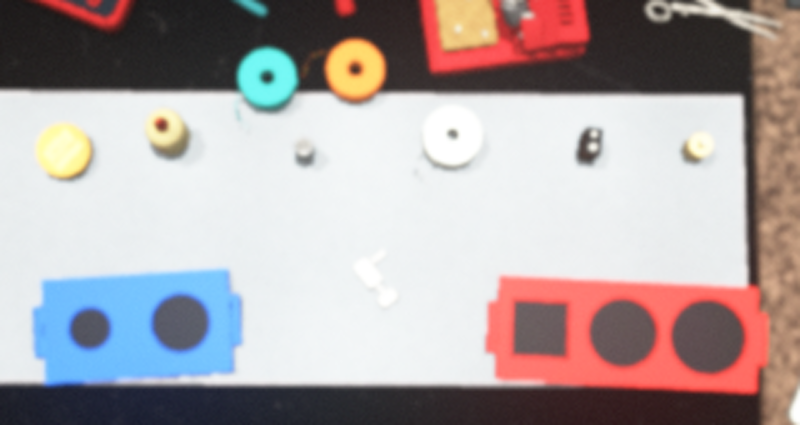

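View pics/scenec.png

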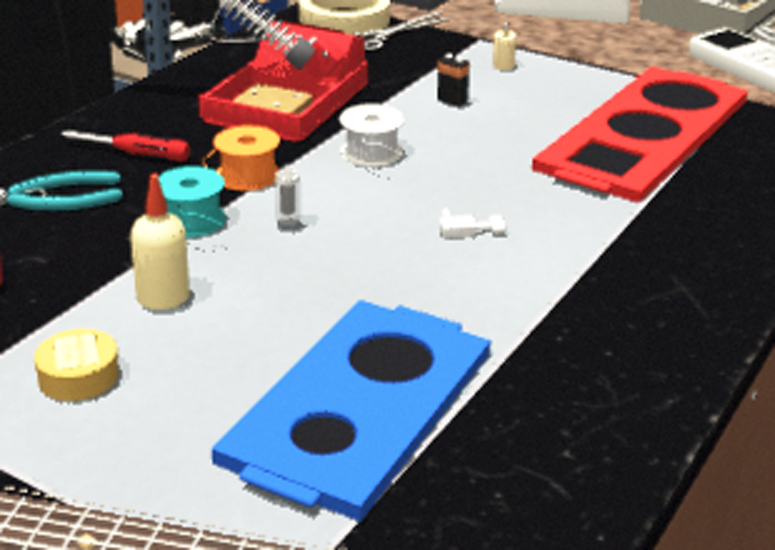

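The white spool (top 361,219) is the plain solder spool. The orange one (321,192) and the turquoise one (287,196) are look-alikes, and the crops confirm this. Next I'll measure everything by fitting silhouettes in both views.

```bash
cat > h.py <<'E'
from cell import r, eyes, models
import numpy as np, cv2
from scipy.optimize import least_squares
PROF={ # (radius,z) rings
'spool_center':[(.027,0),(.027,.034)],'tin_center':[(.026,0),(.026,.021)],
'battery_center':[(.0145,0),(.0145,.044)],'glue_center':[(.019,0),(.019,.066),(.008,.072),(.002,.098)],
'plug_center':[(.0115,0),(.0115,.036),(.002,.047)],'valve_center':[(.0105,0),(.0105,.05)]}
def proj(c,P):
    q=np.atleast_2d(P)@c['R'].T+c['t']; return np.c_[c['fx']*q[:,0]/q[:,2]+c['cx'],c['fy']*q[:,1]/q[:,2]+c['cy']]
def ray(c,uv,z):
    d=c['R'].T@np.array([(uv[0]-c['cx'])/c['fx'],(uv[1]-c['cy'])/c['fy'],1]); o=-c['R'].T@c['t']
    return (o+d*(z-o[2])/d[2])[:2]
A=np.linspace(0,2*np.pi,40)
def hullc(c,n,xy,z0=0):
    P=np.vstack([np.c_[xy[0]+R*np.cos(A),xy[1]+R*np.sin(A),0*A+z+z0] for R,z in PROF[n]])
    h=cv2.convexHull(proj(c,P).astype(np.float32)); m=cv2.moments(h)
    return np.array([m['m10'],m['m01']])/m['m00'],h[:,0]
def fit(c,n,mask,z0=0):
    v,u=np.nonzero(mask); pts=np.c_[u,v].astype(np.float32)
    h=cv2.convexHull(pts); m=cv2.moments(h); g=np.array([m['m10'],m['m01']])/m['m00']
    s=least_squares(lambda p:hullc(c,n,p,z0)[0]-g,ray(c,g,.02+z0)); hh=hullc(c,n,s.x,z0)[1]
    return s.x,np.r_[h[:,0].min(0),h[:,0].max(0)],np.r_[hh.min(0),hh.max(0)]
def recess(c,col):
    im=c['image'].astype(int); R,G,B=im[...,0],im[...,1],im[...,2]
    m=((R>120)&(G<90)&(B<90)) if col=='red' else ((B>140)&(R<90))
    m=m.astype(np.uint8); cs,hi=cv2.findContours(m,cv2.RETR_CCOMP,cv2.CHAIN_APPROX_NONE)
    out=[]
    for k,h in zip(cs,hi[0]):
        a=cv2.contourArea(k)
        if h[3]>=0 and a>60:
            mm=cv2.moments(k); g=np.array([mm['m10'],mm['m01']])/mm['m00']; out.append((ray(c,g,.012),a,g))
    return out
E
python3 - <<'E'
from h import *
np.set_printoptions(precision=4,suppress=True)
for cam in ("scene","top"):
    c=eyes.camera(cam)
    for n in PROF:
        for d in models.trace(c,n)[:4]:
            if d['score']<.3: continue
            x,b,hb=fit(c,n,d['mask']); print(cam,n,round(d['score'],2),x,b.round(),hb.round())
    for col in('red','blue'):
        for o in recess(c,col): print(cam,col,*o)
    for d in models.trace(c,'tuner_center')[:2]:
        v,u=np.nonzero(d['mask']); print(cam,'tuner',d['score'],ray(c,(u.mean(),v.mean()),.006),u.min(),v.min(),u.max(),v.max())
E
python3 - <<'E'
import cv2
a=cv2.imread("pics/scene0.png")
f=lambda s:cv2.resize(s,(400,300),interpolation=cv2.INTER_LANCZOS4)
import numpy as np
t=cv2.imread("pics/top0.png")
cv2.imwrite("pics/sp.png",np.vstack([np.hstack([f(a[225:270,285:345]),f(a[190:250,325:405])]),np.hstack([f(t[200:245,335:395]),f(t[200:245,405:465])])]))
E
```

```text
scene spool_center 0.85 [0.6821 0.0214] [251. 241. 276. 265.] [251. 240. 277. 266.]
scene spool_center 0.66 [0.6717 0.1019] [230. 258. 254. 283.] [229. 255. 257. 284.]
scene spool_center 0.55 [ 0.6176 -0.0715] [301. 232. 325. 256.] [301. 232. 326. 256.]
scene spool_center 0.4 [0.5945 0.3119] [180. 322. 212. 350.] [178. 317. 214. 355.]
scene tin_center 0.57 [0.6028 0.3051] [179. 321. 212. 350.] [178. 320. 213. 350.]
scene battery_center 0.77 [ 0.6111 -0.2056] [340. 212. 351. 232.] [339. 211. 352. 233.]
scene glue_center 0.68 [0.6169 0.2067] [217. 261. 240. 313.] [216. 260. 241. 316.]
scene valve_center 0.67 [0.6038 0.0708] [275. 257. 286. 279.] [274. 255. 286. 282.]
scene red [ 0.4303 -0.1525] 231.5 [406.9388 253.0137]
scene red [ 0.427  -0.2326] 262.5 [422.2489 239.9073]
scene red [ 0.4231 -0.3147] 262.5 [436.5689 227.8844]
scene red [ 0.7412 -0.0962] 286.0 [274.3695 229.0478]
scene blue [0.4293 0.2786] 348.5 [293.7097 363.2119]
scene blue [0.4351 0.1922] 533.5 [320.7979 332.8947]
scene tuner 0.44 [0.479  0.0054] 340 275 367 285
top spool_center 0.97 [0.6752 0.1057] [276. 185. 299. 209.] [276. 185. 299. 209.]
top spool_center 0.79 [0.683  0.0214] [310. 182. 333. 206.] [311. 182. 333. 206.]
top spool_center 0.63 [ 0.6189 -0.0735] [349. 208. 372. 232.] [349. 208. 372. 232.]
top tin_center 0.55 [0.6053 0.3037] [196. 215. 216. 235.] [194. 214. 217. 236.]
top battery_center 0.65 [ 0.612  -0.2074] [412. 216. 420. 229.] [409. 215. 423. 230.]
top glue_center 0.65 [0.621  0.2012] [238. 208. 255. 226.] [237. 207. 256. 227.]
top plug_center 0.68 [ 0.61   -0.3122] [453. 219. 464. 229.] [452. 218. 465. 230.]
top valve_center 0.52 [0.6066 0.0697] [298. 220. 305. 228.] [297. 218. 306. 230.]
top red [ 0.4274 -0.3197] 625.5 [462.8188 299.392 ]
top red [ 0.7414 -0.0861] 708.0 [365.4597 171.3595]
top red [0.8024 0.328 ] 1934.5 [198.3406 146.3898]
top tuner 0.5 [0.4837 0.0015] 322 266 338 287
```

View pics/sp.png

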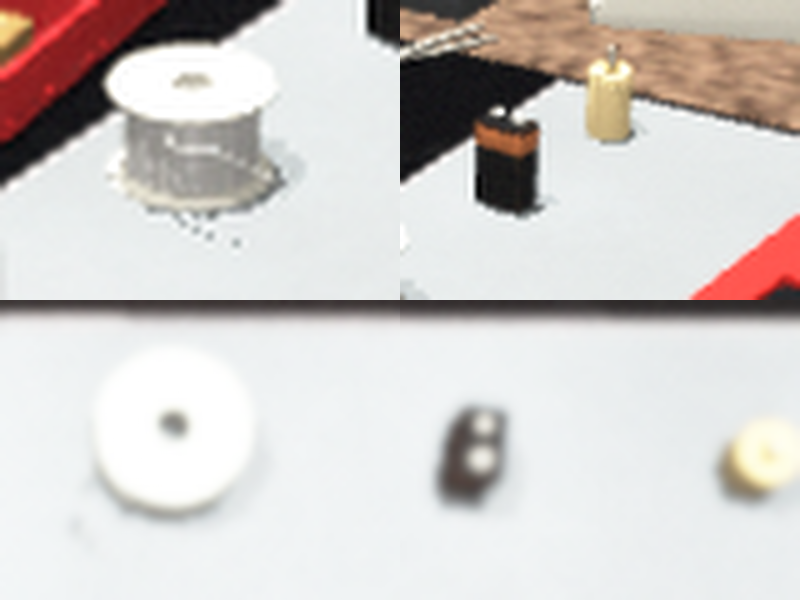

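The pictures confirm the white spool, at scene (313,244) and top (361,219). Its wire leaves at mid-height towards -x,+y. The battery's studs run roughly along x, turned about -0.3 rad. The recesses still need refining in the top view.

```bash
cat >> h.py <<'E'
def dark(c,px,w=22,th=75):
    u,v=map(int,px); s=cv2.GaussianBlur(c['image'],(3,3),0)[v-w:v+w,u-w:u+w].max(2)<th
    n,l,st,ce=cv2.connectedComponentsWithStats(s.astype(np.uint8)); k=l[w,w]
    return ce[k]+[u-w,v-w],st[k]
E
python3 - <<'E'
from h import *
np.set_printoptions(precision=4,suppress=True)
c=eyes.camera("top"); 
for px in [(396,297),(429,298),(463,299),(216,296),(252,294)]:
    g,st=dark(c,px); print(g,st,ray(c,g,.012))
c=eyes.camera("scene")
g,s=dark(c,(421,239)); print(s)
n='plug_center'
for d in models.trace(c,n)[:2]: print(d['score'],*fit(c,n,d['mask']))
E
```

```text
[395.5 296.5] [   0    0   44   44 1936] [ 0.4337 -0.1575]
[428.5 297.5] [   0    0   44   44 1936] [ 0.4316 -0.237 ]
[462.5 298.5] [   0    0   44   44 1936] [ 0.4295 -0.319 ]
[215.5 295.5] [   0    0   44   44 1936] [0.4344 0.2754]
[251.5 293.5] [   0    0   44   44 1936] [0.4395 0.1891]
[ 10  19  27   9 186]
```

```bash
cat >> h.py <<'E'
def dark(c,px,w=22,th=70):
    u,v=map(int,px); p=c['image'][v-w:v+w,u-w:u+w].astype(int)
    s=(p.max(2)-p.min(2)<th)&(p.max(2)<130)
    n,l,st,ce=cv2.connectedComponentsWithStats(s.astype(np.uint8)); k=l[w,w]
    return ce[k]+[u-w,v-w],st[k]
E
python3 - <<'E'
from h import *
np.set_printoptions(precision=4,suppress=True)
c=eyes.camera("top"); 
print(c['image'][298,463],c['image'][280,446],c['image'][294,252],c['image'][297,396])
for px in [(396,297),(429,298),(463,299),(216,296),(252,294)]:
    g,st=dark(c,px); print(g,st,ray(c,g,.012))
c=eyes.camera("scene")
for n in ('plug_center','battery_center'):
  for d in models.trace(c,n)[:2]: print(n,d['score'],*fit(c,n,d['mask']))
E
```

```text
[92 78 80] [255 120 111] [ 90  92 104] [105  94  94]
[395.6902 296.1304] [ 12  12  20  20 368] [ 0.4346 -0.158 ]
[428.7228 297.807 ] [ 10  10  25  25 487] [ 0.4309 -0.2375]
[462.8103 299.4093] [  8   9  28  28 601] [ 0.4273 -0.3197]
[215.5232 295.9603] [ 15  16  14  13 151] [0.4333 0.2753]
[251.6813 293.6594] [ 12  12  20  20 320] [0.4391 0.1886]
plug_center 0.59 [ 0.6057 -0.305 ] [362. 202. 371. 218.] [361.5518 199.7158 371.3769 218.9953]
plug_center 0.41 [ 0.6142 -0.2108] [339. 212. 351. 232.] [340.4025 210.8872 350.4949 231.1839]
battery_center 0.53 [ 0.6087 -0.2057] [341. 213. 352. 231.] [340.0945 211.2086 352.9002 232.9772]
```

>>> servo_tool(moves=[0.06, 0.395, 0.197, -0.02, 0, 0, 1.171, 0.06, 0.395, 0.197, -0.02, 0, 0, 1.171, 0.06, 0.395, 0.197, -0.02, 0, 0, 1.171, 0.06, 0.395, 0.197, -0.02, 0, 0, 1.171, 0.06, 0.395, 0.197, -0.02, 0, 0, 1.171, 0.06, 0.395, 0.197, -0.02, 0, 0, 1.171, 0.06, 0.395, 0.197, -0.02, 0, 0, 1.171, 0.06, 0.395, 0.197, -0.02, 0, 0, 1.171])

```text
time: 2.82
position: [0.5133, -0.357, 0.2332]
eef_rot: [0.0, 0.763, 0.646, -0.0]
ft_force: [-0.1, -1.8, -0.1]
opening: 0.0601
gripper_force: 0.0
```

>>> servo_tool(moves=[0.06, 0.095, 0.048, -0.06, 0, 0, 0.165, 0.06, 0.095, 0.048, -0.06, 0, 0, 0.165, 0.06, 0.095, 0.048, -0.06, 0, 0, 0.165, 0.06, 0.095, 0.048, -0.06, 0, 0, 0.165, 0.06, 0.095, 0.048, -0.06, 0, 0, 0.165])

```text
time: 3.23
position: [0.6071, -0.3081, 0.1706]
eef_rot: [-0.002, 0.708, 0.706, -0.0]
ft_force: [-0.7, -1.2, 0.2]
opening: 0.06
gripper_force: 0.0
```

```bash
cat > look.py <<'E'
import sys
from h import *
np.set_printoptions(precision=4,suppress=True)
def go(pic,names,z0=0,cams=("scene","top"),crop=None):
    o=r.observe(); print(o['position'],o['opening'],o['ft_force'])
    ims=[]
    for cam in cams:
        c=eyes.camera(cam)
        for n in names:
            for d in models.trace(c,n)[:3]:
                if d['score']>.3:
                    x,b,hb=fit(c,n,d['mask'],z0); print(cam,n,round(d['score'],2),x,'box err',(b-hb).round(1))
        g=proj(c,o['position'])[0].astype(int); im=c['image'][:,:,::-1]
        if crop is not None: g=proj(c,crop)[0].astype(int)
        u=min(max(g[0],60),580);v=min(max(g[1],60),420)
        ims.append(cv2.resize(im[v-60:v+60,u-60:u+60],(400,400),interpolation=cv2.INTER_CUBIC))
    if pic: cv2.imwrite(f"pics/{pic}.png",np.hstack(ims))
E
python3 -c "
from look import *
go('plug',['plug_center'])"
```

```text
[ 0.6071 -0.3081  0.1706] 0.05997917827975419 [-0.7334 -1.1961  0.2106]
scene plug_center 0.52 [ 0.6077 -0.3096] box err [ 0.3  2.  -0.5 -1.2]
top plug_center 0.65 [0.6067 0.0695] box err [ 1.3  1.3 -0.8 -1.3]
```

View pics/plug.png

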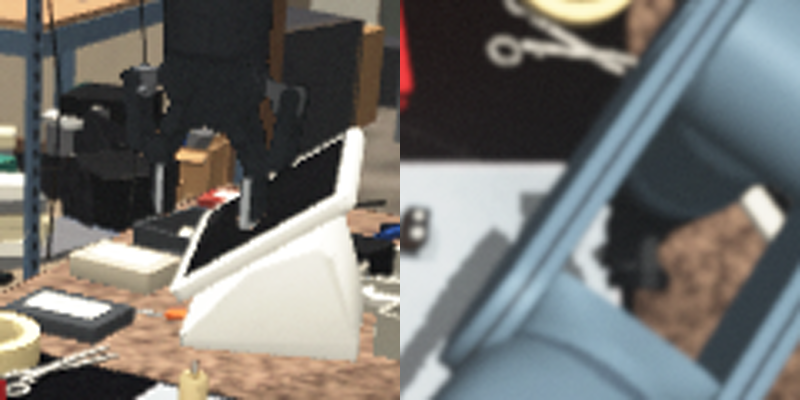

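The left panel shows the gripper directly above the plug, with the plug's pin at crop (195,365). Descending to grip it.

>>> servo_tool(moves=[0.06, 0.001, -0.001, -0.04, 0, 0, 0, 0.06, 0.001, -0.001, -0.08, 0, 0, 0, 0.06, 0.001, -0.001, -0.12, 0, 0, 0, 0.06, 0.001, -0.001, -0.142, 0, 0, 0, 0.06, 0.001, -0.001, -0.142, 0, 0, 0, 0.0, 0.001, -0.001, -0.142, 0, 0, 0, 0.0, 0.001, -0.001, -0.142, 0, 0, 0, 0.0, 0.001, -0.001, -0.142, 0, 0, 0])

```text
time: 4.1
position: [0.6091, -0.313, 0.0347]
eef_rot: [0.003, 0.71, 0.704, 0.0]
ft_force: [0.3, -0.2, -0.2]
opening: 0.0242
gripper_force: 0.1
```

>>> servo_tool(moves=[0.0, 0, 0, 0, 0, 0, 0, 0.0, 0, 0, 0, 0, 0, 0, 0.0, 0, 0, 0, 0, 0, 0])

```text
time: 4.35
position: [0.6093, -0.3129, 0.0349]
eef_rot: [0.003, 0.71, 0.705, 0.0]
ft_force: [0.0, -1.7, 8.0]
opening: 0.0208
gripper_force: 58.6
```

>>> servo_tool(moves=[0.0, 0, 0, 0.03, 0, 0, 0, 0.0, 0, 0, 0.06, 0, 0, 0, 0.0, 0, 0, 0.1, 0, 0, 0, 0.0, 0, 0, 0.14, 0, 0, 0, 0.0, -0.01, 0.03, 0.15, 0, 0, 0, 0.0, -0.02, 0.065, 0.15, 0, 0, 0, 0.0, -0.03, 0.1, 0.15, 0, 0, 0, 0.0, -0.04, 0.135, 0.15, 0, 0, 0])

```text
time: 5.02
position: [0.5674, -0.1753, 0.1833]
eef_rot: [0.002, 0.71, 0.704, 0.001]
ft_force: [0.5, 0.8, -0.1]
opening: 0.0205
gripper_force: 58.9
```

>>> servo_tool(moves=[0.0, -0.01, 0.035, 0, 0, 0, 0, 0.0, -0.02, 0.07, 0, 0, 0, 0, 0.0, -0.03, 0.105, 0, 0, 0, 0, 0.0, -0.04, 0.14, 0, 0, 0, 0, 0.0, -0.05, 0.175, 0, 0, 0, 0, 0.0, -0.06, 0.21, 0, 0, 0, 0, 0.0, -0.07, 0.245, 0, 0, 0, 0, 0.0, -0.08, 0.28, 0, 0, 0, 0])

```text
time: 5.68
position: [0.4873, 0.1054, 0.1828]
eef_rot: [0.001, 0.71, 0.705, 0.001]
ft_force: [0.8, 0.0, -0.3]
opening: 0.0206
gripper_force: 58.9
```

>>> servo_tool(moves=[0.0, -0.011, 0.034, 0, 0, 0, 0, 0.0, -0.022, 0.069, 0, 0, 0, 0, 0.0, -0.034, 0.103, 0, 0, 0, 0, 0.0, -0.045, 0.138, 0, 0, 0, 0, 0.0, -0.056, 0.172, 0, 0, 0, 0, 0.0, -0.056, 0.172, 0, 0, 0, 0, 0.0, -0.056, 0.172, 0, 0, 0, 0])

```text
time: 6.27
position: [0.431, 0.2776, 0.1825]
eef_rot: [0.001, 0.708, 0.706, 0.001]
ft_force: [1.0, -0.5, 0.0]
opening: 0.0203
gripper_force: 58.9
```

```bash
python3 -c "
from look import *
go('plug2',['plug_center'],0.149)"
```

```text
[0.431  0.2776 0.1825] 0.02033739849090234 [ 0.9855 -0.4835  0.0209]
scene plug_center 0.87 [0.4273 0.2859] box err [ 0.7 -0.3  0.4 -1.9]
scene plug_center 0.69 [0.4696 0.3643] box err [ -0.4 -10.8   1.5   4.5]
scene plug_center 0.66 [0.4371 0.4561] box err [-4.6  8.6  4.2 -6.3]
```

View pics/plug2.png

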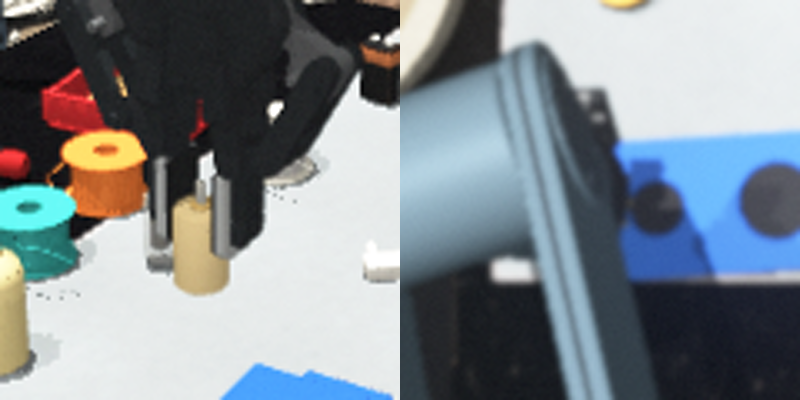

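The plug is held upright, with its foot clear below the fingertips, and sits about 4 mm further along +y than the TCP. I'll correct for that while lowering.

>>> servo_tool(moves=[0.0, 0, -0.004, -0.035, 0, 0, 0, 0.0, 0, -0.004, -0.07, 0, 0, 0, 0.0, 0, -0.004, -0.1, 0, 0, 0, 0.0, 0, -0.004, -0.12, 0, 0, 0, 0.0, 0, -0.004, -0.13, 0, 0, 0, 0.0, 0, -0.004, -0.139, 0, 0, 0, 0.0, 0, -0.004, -0.139, 0, 0, 0, 0.0, 0, -0.004, -0.139, 0, 0, 0])

```text
time: 7.13
position: [0.4325, 0.2715, 0.0428]
eef_rot: [0.0, 0.71, 0.704, 0.0]
ft_force: [-0.4, -0.5, -0.0]
opening: 0.0208
gripper_force: 65.0
```

>>> servo_tool(moves=[0.0, 0, 0, 0, 0, 0, 0, 0.0, 0, 0, 0, 0, 0, 0])

```text
time: 7.3
position: [0.4325, 0.272, 0.0434]
eef_rot: [0.001, 0.71, 0.705, 0.001]
ft_force: [0.0, 0.2, -0.2]
opening: 0.0206
gripper_force: 65.0
```

>>> servo_tool(moves=[0.0, 0, 0, -0.001, 0, 0, 0, 0.02, 0, 0, -0.001, 0, 0, 0, 0.05, 0, 0, -0.001, 0, 0, 0, 0.06, 0, 0, -0.001, 0, 0, 0, 0.06, 0, 0, -0.001, 0, 0, 0, 0.06, 0, 0, 0.03, 0, 0, 0, 0.06, 0, 0, 0.07, 0, 0, 0, 0.06, 0, 0, 0.11, 0, 0, 0])

```text
time: 7.97
position: [0.4305, 0.2714, 0.1525]
eef_rot: [-0.001, 0.71, 0.705, -0.002]
ft_force: [0.6, 0.6, 0.9]
opening: 0.0601
gripper_force: 0.0
```

>>> servo_tool(moves=[0.078, 0.035, 0.007, 0, 0, 0, 0, 0.078, 0.07, 0.014, 0, 0, 0, 0, 0.078, 0.105, 0.021, 0, 0, 0, 0, 0.078, 0.14, 0.028, 0, 0, 0, 0, 0.078, 0.173, 0.033, 0, 0, 0, 0, 0.078, 0.173, 0.033, 0, 0, 0, 0, 0.078, 0.173, 0.033, 0, 0, 0, 0])

```text
time: 8.55
position: [0.6056, 0.3045, 0.1509]
eef_rot: [-0.0, 0.71, 0.704, -0.001]
ft_force: [0.7, -0.7, 0.3]
opening: 0.0781
gripper_force: 0.0
```

```bash
python3 -c "
from look import *
go('plug3',['plug_center'],0.007,crop=[.431,.277,.03])
go('',['tin_center'],0)"
```

```text
[0.6056 0.3045 0.1509] 0.07805988348142974 [ 0.6506 -0.7194  0.3191]
scene plug_center 0.59 [0.4301 0.2755] box err [ 0.5  0.9 -0.1 -0.6]
top plug_center 0.65 [0.4323 0.2723] box err [ 1.6  1.  -1.9 -1.2]
top plug_center 0.36 [0.6226 0.2026] box err [-2.9 -2.4  2.6  2.8]
[0.6032 0.3048 0.1523] 0.07766755384485127 [-0.297  -0.2386  0.2023]
scene tin_center 0.66 [0.6026 0.3058] box err [ 0.7  1.4 -0.5 -0.7]
top tin_center 0.83 [0.6053 0.3023] box err [ 2.1  1.  -2.  -0.3]
```

View pics/plug3.png

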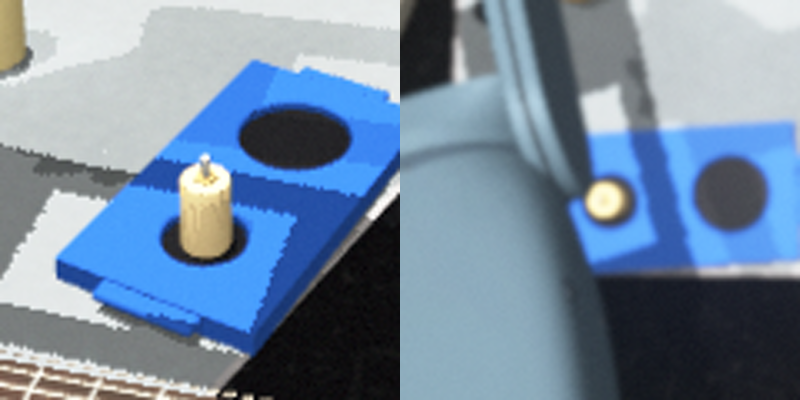

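The plug stands centred in its recess (left panel, crop 205,215). Now the tin.

>>> servo_tool(moves=[0.078, 0.001, -0.001, -0.035, 0, 0, 0, 0.078, 0.001, -0.001, -0.07, 0, 0, 0, 0.078, 0.001, -0.001, -0.1, 0, 0, 0, 0.078, 0.001, -0.001, -0.12, 0, 0, 0, 0.078, 0.001, -0.001, -0.129, 0, 0, 0, 0.078, 0.001, -0.001, -0.129, 0, 0, 0, 0.078, 0.001, -0.001, -0.129, 0, 0, 0])

```text
time: 9.53
position: [0.6059, 0.3039, 0.0239]
eef_rot: [0.0, 0.71, 0.705, 0.0]
ft_force: [0.7, 0.0, 0.2]
opening: 0.0781
gripper_force: 0.0
```

>>> servo_tool(moves=[0.03, 0, 0, 0, 0, 0, 0, 0.03, 0, 0, 0, 0, 0, 0, 0.03, 0, 0, 0, 0, 0, 0, 0.03, 0, 0, 0, 0, 0, 0, 0.03, 0, 0, 0, 0, 0, 0, 0.03, 0, 0, 0, 0, 0, 0])

```text
time: 10.03
position: [0.6072, 0.3044, 0.0261]
eef_rot: [0.001, 0.71, 0.705, 0.002]
ft_force: [-0.3, -0.6, 5.6]
opening: 0.0498
gripper_force: 62.2
```

>>> servo_tool(moves=[0.03, 0, 0, 0.02, 0, 0, 0, 0.03, 0, 0, 0.05, 0, 0, 0, 0.03, 0, 0, 0.09, 0, 0, 0, 0.03, 0, 0, 0.13, 0, 0, 0, 0.03, 0, 0, 0.16, 0, 0, 0, 0.03, -0.012, -0.034, 0.16, 0, 0, 0, 0.03, -0.023, -0.069, 0.16, 0, 0, 0, 0.03, -0.034, -0.103, 0.16, 0, 0, 0])

```text
time: 10.7
position: [0.5715, 0.2002, 0.1853]
eef_rot: [0.001, 0.709, 0.705, 0.001]
ft_force: [0.5, -0.3, -0.0]
opening: 0.0495
gripper_force: 62.3
```

>>> servo_tool(moves=[0.03, -0.012, -0.035, 0, 0, 0, 0, 0.03, -0.023, -0.07, 0, 0, 0, 0, 0.03, -0.035, -0.105, 0, 0, 0, 0, 0.03, -0.047, -0.14, 0, 0, 0, 0, 0.03, -0.058, -0.175, 0, 0, 0, 0, 0.03, -0.07, -0.21, 0, 0, 0, 0, 0.03, -0.081, -0.245, 0, 0, 0, 0, 0.03, -0.093, -0.28, 0, 0, 0, 0])

```text
time: 11.37
position: [0.4781, -0.0808, 0.1845]
eef_rot: [0.001, 0.709, 0.705, 0.001]
ft_force: [-0.2, 0.5, -0.0]
opening: 0.0495
gripper_force: 62.3
```

>>> servo_tool(moves=[0.03, -0.012, -0.035, 0, 0, 0, 0, 0.03, -0.023, -0.07, 0, 0, 0, 0, 0.03, -0.034, -0.105, 0, 0, 0, 0, 0.03, -0.045, -0.14, 0, 0, 0, 0, 0.03, -0.049, -0.154, 0, 0, 0, 0, 0.03, -0.049, -0.154, -0.03, 0, 0, 0, 0.03, -0.049, -0.154, -0.06, 0, 0, 0, 0.03, -0.049, -0.154, -0.06, 0, 0, 0])

```text
time: 12.03
position: [0.4268, -0.2317, 0.1198]
eef_rot: [-0.004, 0.71, 0.704, -0.0]
ft_force: [-2.0, 1.1, -1.7]
opening: 0.0495
gripper_force: 62.5
```

```bash
python3 -c "
from look import *
go('tin',['tin_center'],0.098,cams=('scene',),crop=[.429,-.235,.1])"
```

```text
[ 0.4268 -0.2317  0.1198] 0.04953828564149846 [-2.0037  1.1248 -1.7338]
scene tin_center 0.58 [ 0.421  -0.2175] box err [ 1.   1.  -1.5 -0.9]
```

View pics/tin.png

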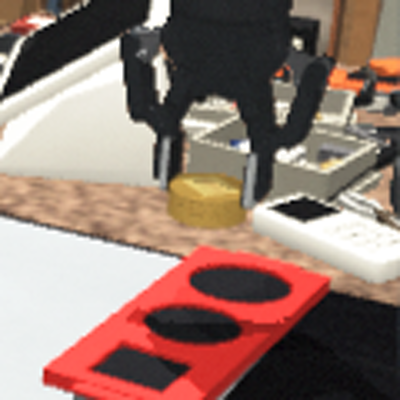

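The tin hangs level between the pads (crop 208,200). Lowering it into the middle recess.

>>> servo_tool(moves=[0.03, 0.001, -0.002, -0.03, 0, 0, 0, 0.03, 0.001, -0.002, -0.06, 0, 0, 0, 0.03, 0.001, -0.002, -0.075, 0, 0, 0, 0.03, 0.001, -0.002, -0.084, 0, 0, 0, 0.03, 0.001, -0.002, -0.084, 0, 0, 0, 0.03, 0.001, -0.002, -0.084, 0, 0, 0])

```text
time: 12.63
position: [0.4317, -0.2358, 0.0407]
eef_rot: [0.001, 0.709, 0.705, 0.0]
ft_force: [0.1, 0.5, 0.0]
opening: 0.0493
gripper_force: 62.5
```

>>> servo_tool(moves=[0.03, -0.001, 0, -0.004, 0, 0, 0, 0.03, -0.001, 0, -0.007, 0, 0, 0, 0.03, -0.001, 0, -0.007, 0, 0, 0, 0.03, -0.001, 0, -0.007, 0, 0, 0])

```text
time: 12.97
position: [0.4305, -0.236, 0.0331]
eef_rot: [0.001, 0.71, 0.705, 0.0]
ft_force: [1.4, -0.5, 2.1]
opening: 0.0495
gripper_force: 62.8
```

Light contact is felt. Releasing and lifting.

>>> servo_tool(moves=[0.055, 0, 0, 0, 0, 0, 0, 0.065, 0, 0, 0, 0, 0, 0, 0.07, 0, 0, 0, 0, 0, 0, 0.07, 0, 0, 0, 0, 0, 0, 0.07, 0, 0, 0.03, 0, 0, 0, 0.07, 0, 0, 0.07, 0, 0, 0, 0.07, 0, 0, 0.11, 0, 0, 0, 0.07, 0, 0, 0.12, 0, 0, 0])

```text
time: 13.63
position: [0.4319, -0.2371, 0.1578]
eef_rot: [0.004, 0.71, 0.705, 0.0]
ft_force: [1.5, -0.9, 0.2]
opening: 0.0702
gripper_force: 0.0
```

>>> servo_tool(moves=[0.06, 0.035, 0.006, 0, 0, 0, -0.1, 0.06, 0.07, 0.012, 0, 0, 0, -0.2, 0.06, 0.105, 0.018, 0, 0, 0, -0.3, 0.06, 0.14, 0.024, 0, 0, 0, -0.3, 0.06, 0.179, 0.031, 0, 0, 0, -0.3, 0.06, 0.179, 0.031, 0, 0, 0, -0.3, 0.06, 0.179, 0.031, -0.01, 0, 0, -0.3, 0.06, 0.179, 0.031, -0.01, 0, 0, -0.3])

```text
time: 14.3
position: [0.6069, -0.2033, 0.1392]
eef_rot: [-0.002, 0.807, 0.591, -0.001]
ft_force: [-0.7, 0.5, -0.9]
opening: 0.0599
gripper_force: 0.0
```

```bash
python3 -c "
from look import *
go('bat',['battery_center'],crop=[.611,-.206,.04])
go('',['tin_center'],.007)"
```

```text
[ 0.6069 -0.2033  0.1392] 0.05991584783839445 [-0.6782  0.4996 -0.8608]
scene battery_center 0.55 [ 0.6101 -0.2057] box err [ 0.4  0.9 -0.4 -0.8]
top battery_center 0.71 [0.4345 0.2291] box err [-34.5 -15.9  34.5  17.3]
[ 0.6075 -0.2046  0.1422] 0.05981911181600952 [ 0.7483 -1.9564 -0.1529]
```

View pics/bat.png

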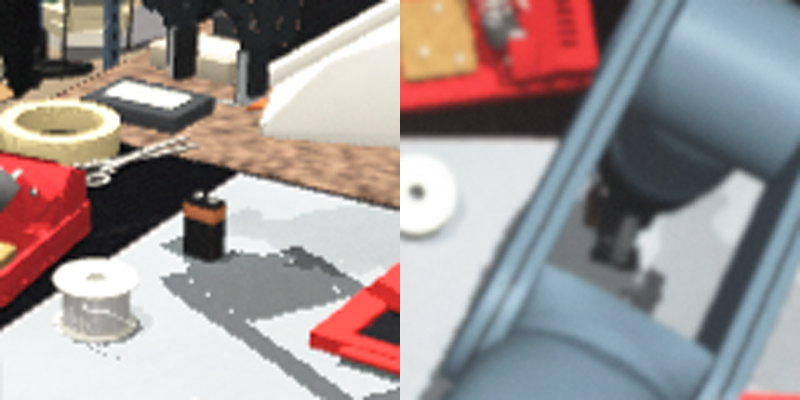

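The battery (left crop 205,230) stands clear under the gripper. Descending to grip it.

>>> servo_tool(moves=[0.06, 0.003, -0.002, -0.035, 0, 0, 0, 0.06, 0.003, -0.002, -0.07, 0, 0, 0, 0.06, 0.003, -0.002, -0.095, 0, 0, 0, 0.06, 0.003, -0.002, -0.109, 0, 0, 0, 0.06, 0.003, -0.002, -0.109, 0, 0, 0, 0.0, 0.003, -0.002, -0.109, 0, 0, 0, 0.0, 0.003, -0.002, -0.109, 0, 0, 0, 0.0, 0.003, -0.002, -0.109, 0, 0, 0])

```text
time: 15.37
position: [0.6129, -0.207, 0.0355]
eef_rot: [0.002, 0.807, 0.591, 0.001]
ft_force: [2.0, -1.0, 0.4]
opening: 0.0263
gripper_force: 59.1
```

>>> servo_tool(moves=[0.0, 0, 0, 0, 0, 0, 0, 0.0, 0, 0, 0, 0, 0, 0, 0.0, 0, 0, 0, 0, 0, 0])

```text
time: 15.62
position: [0.613, -0.2069, 0.0355]
eef_rot: [0.002, 0.807, 0.591, 0.001]
ft_force: [0.6, -0.0, 6.5]
opening: 0.0265
gripper_force: 59.5
```

>>> servo_tool(moves=[0.0, 0, 0, 0.02, 0, 0, 0, 0.0, 0, 0, 0.05, 0, 0, 0, 0.0, 0, 0, 0.085, 0, 0, 0, 0.0, -0.035, 0.01, 0.09, 0, 0, 0.075, 0.0, -0.07, 0.02, 0.09, 0, 0, 0.15, 0.0, -0.105, 0.03, 0.09, 0, 0, 0.225, 0.0, -0.14, 0.04, 0.09, 0, 0, 0.3, 0.0, -0.18, 0.052, 0.09, 0, 0, 0.3])

```text
time: 16.28
position: [0.4309, -0.1541, 0.1238]
eef_rot: [0.001, 0.708, 0.706, 0.0]
ft_force: [-0.7, -2.1, 0.7]
opening: 0.0264
gripper_force: 59.1
```

>>> servo_tool(moves=[0.0, 0, 0, 0, 0, 0, 0, 0.0, 0, 0, -0.03, 0, 0, 0, 0.0, 0, 0, -0.055, 0, 0, 0, 0.0, 0, 0, -0.07, 0, 0, 0, 0.0, 0, 0, -0.07, 0, 0, 0, 0.0, 0, 0, -0.07, 0, 0, 0])

```text
time: 16.78
position: [0.4315, -0.1541, 0.0532]
eef_rot: [-0.001, 0.71, 0.705, -0.0]
ft_force: [-0.0, -0.1, 0.4]
opening: 0.0261
gripper_force: 59.2
```

```bash
python3 -c "
from look import *
go('bat2',['battery_center'],.020,cams=('scene',),crop=[.431,-.2,.03])
go('',['tin_center'],.007,cams=('scene',))"
```

```text
[ 0.4315 -0.1541  0.0532] 0.02611981280754126 [-0.0318 -0.0799  0.3586]
scene battery_center 0.55 [ 0.4304 -0.1516] box err [ 1.8  1.7 -1.8 -0.9]
[ 0.4326 -0.1548  0.0543] 0.025984469968018568 [ 0.3319 -0.5864 -0.614 ]
scene tin_center 0.76 [ 0.4165 -0.2327] box err [ 4.2  1.2 -5.2 -2.1]
scene tin_center 0.7 [0.6144 0.0573] box err [ 8.4 -0.8 -7.9  0.4]
scene tin_center 0.6 [0.6422 0.1782] box err [  3.8 -18.   -2.5  10.4]
```

View pics/bat2.png

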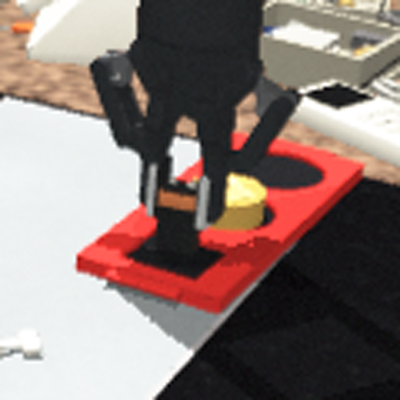

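The battery is upright over the square recess (crop 178,225) and the tin sits in its own. Lowering and releasing the battery.

>>> servo_tool(moves=[0.0, 0, 0, -0.006, 0, 0, 0, 0.0, 0, 0, -0.011, 0, 0, 0, 0.0, 0, 0, -0.011, 0, 0, 0, 0.0, 0, 0, -0.011, 0, 0, 0])

```text
time: 17.32
position: [0.4323, -0.1547, 0.0425]
eef_rot: [0.001, 0.71, 0.705, 0.0]
ft_force: [1.7, -0.1, 2.5]
opening: 0.0263
gripper_force: 59.5
```

>>> servo_tool(moves=[0.03, 0, 0, 0, 0, 0, 0, 0.05, 0, 0, 0, 0, 0, 0, 0.055, 0, 0, 0, 0, 0, 0, 0.055, 0, 0, 0, 0, 0, 0, 0.055, 0, 0, 0.03, 0, 0, 0, 0.055, 0, 0, 0.07, 0, 0, 0, 0.055, 0, 0, 0.1, 0, 0, 0, 0.055, 0, 0, 0.1, 0, 0, 0])

```text
time: 17.98
position: [0.4348, -0.1562, 0.1478]
eef_rot: [0.005, 0.709, 0.705, 0.001]
ft_force: [0.6, -1.1, 0.8]
opening: 0.0555
gripper_force: 0.0
```

>>> servo_tool(moves=[0.08, 0.036, 0.016, 0, 0, 0, 0.1, 0.08, 0.072, 0.032, 0, 0, 0, 0.2, 0.08, 0.11, 0.05, 0, 0, 0, 0.3, 0.08, 0.145, 0.066, 0, 0, 0, 0.35, 0.08, 0.183, 0.083, 0, 0, 0, 0.35, 0.08, 0.183, 0.083, 0, 0, 0, 0.35, 0.08, 0.183, 0.083, 0, 0, 0, 0.35, 0.08, 0.183, 0.083, 0, 0, 0, 0.35])

```text
time: 18.65
position: [0.6137, -0.0709, 0.1411]
eef_rot: [-0.001, 0.576, 0.818, -0.001]
ft_force: [-0.3, 0.3, -0.0]
opening: 0.08
gripper_force: 0.0
```

```bash
python3 -c "
from look import *
go('spool',['spool_center'])
go('',['battery_center','tin_center'],.007,cams=('scene','top'))"
```

```text
[ 0.6137 -0.0709  0.1411] 0.08000039802349324 [-0.3163  0.3192 -0.0258]
scene spool_center 0.8 [0.6734 0.1023] box err [-0.1  1.8 -2.4  0.6]
scene spool_center 0.79 [ 0.6163 -0.0717] box err [ 0.6  0.4 -1.1 -0.4]
scene spool_center 0.62 [0.6818 0.0212] box err [ 1.3  1.3 -0.9 -0.6]
top spool_center 0.83 [0.675  0.1058] box err [ 0.4  0.3 -0.7 -0.1]
top spool_center 0.75 [0.6847 0.0229] box err [ 1.1  1.1 -0.2 -0.4]
top spool_center 0.73 [ 0.607  -0.0631] box err [ 5.   3.3 -3.9 -4.7]
[ 0.6136 -0.0719  0.1424] 0.07995532851705789 [ 0.1911 -0.3519  0.4498]
scene battery_center 0.68 [ 0.4311 -0.1544] box err [ 1.   1.7 -0.5 -1.8]
scene tin_center 0.65 [ 0.4278 -0.2382] box err [ 0.9  1.2 -1.2 -1. ]
top battery_center 0.55 [ 0.4318 -0.1554] box err [ 2.6  0.4 -2.7 -0.4]
top tin_center 0.74 [ 0.4299 -0.2356] box err [ 1.1  0.9 -1.  -0. ]
```

View pics/spool.png

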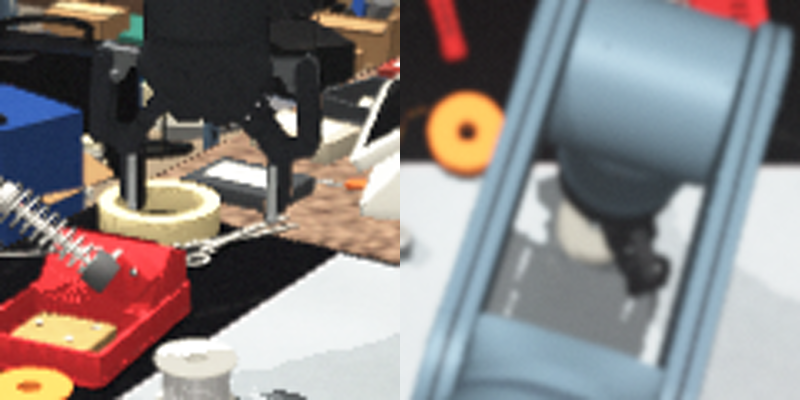

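Battery and tin read as centred. The white spool is under the gripper (left crop 197,370). Descending to grip it.

>>> servo_tool(moves=[0.08, 0.004, -0.001, -0.035, 0, 0, 0, 0.08, 0.004, -0.001, -0.07, 0, 0, 0, 0.08, 0.004, -0.001, -0.1, 0, 0, 0, 0.08, 0.004, -0.001, -0.115, 0, 0, 0, 0.08, 0.004, -0.001, -0.115, 0, 0, 0, 0.08, 0.004, -0.001, -0.115, 0, 0, 0, 0.03, 0.004, -0.001, -0.115, 0, 0, 0, 0.03, 0.004, -0.001, -0.115, 0, 0, 0])

```text
time: 19.82
position: [0.6201, -0.0727, 0.0292]
eef_rot: [0.002, 0.576, 0.817, 0.001]
ft_force: [0.4, -0.4, 0.8]
opening: 0.0576
gripper_force: 0.0
```

>>> servo_tool(moves=[0.03, 0, 0, 0, 0, 0, 0, 0.03, 0, 0, 0, 0, 0, 0, 0.03, 0, 0, 0, 0, 0, 0, 0.03, 0, 0, 0, 0, 0, 0])

```text
time: 20.15
position: [0.6197, -0.0728, 0.0302]
eef_rot: [0.002, 0.576, 0.817, 0.0]
ft_force: [-3.3, -0.4, 9.2]
opening: 0.0495
gripper_force: 60.5
```

>>> servo_tool(moves=[0.03, 0, 0, 0.015, 0, 0, 0, 0.03, 0, 0, 0.04, 0, 0, 0, 0.03, 0, 0, 0.07, 0, 0, 0, 0.03, 0, 0, 0.1, 0, 0, 0, 0.03, -0.02, -0.025, 0.11, 0, 0, -0.07, 0.03, -0.042, -0.052, 0.11, 0, 0, -0.14, 0.03, -0.064, -0.08, 0.11, 0, 0, -0.2, 0.03, -0.086, -0.107, 0.11, 0, 0, -0.27])

```text
time: 20.82
position: [0.5321, -0.1801, 0.1388]
eef_rot: [0.001, 0.681, 0.732, 0.0]
ft_force: [0.8, -0.9, -2.6]
opening: 0.0493
gripper_force: 62.6
```

>>> servo_tool(moves=[0.03, -0.022, -0.027, 0, 0, 0, -0.08, 0.03, -0.044, -0.054, 0, 0, 0, -0.08, 0.03, -0.066, -0.082, 0, 0, 0, -0.08, 0.03, -0.088, -0.11, 0, 0, 0, -0.08, 0.03, -0.109, -0.137, 0, 0, 0, -0.08, 0.03, -0.109, -0.137, -0.03, 0, 0, -0.08, 0.03, -0.109, -0.137, -0.06, 0, 0, -0.08, 0.03, -0.109, -0.137, -0.06, 0, 0, -0.08])

```text
time: 21.48
position: [0.4207, -0.3145, 0.0737]
eef_rot: [-0.004, 0.71, 0.704, 0.0]
ft_force: [-0.6, 0.9, -3.6]
opening: 0.0494
gripper_force: 63.2
```

```bash
sleep 0; python3 -c "
from look import *
go('spool2',['spool_center'],.05,cams=('scene',),crop=[.425,-.31,.06])
go('',[],cams=('scene',))"
```

```text
[ 0.4207 -0.3145  0.0737] 0.04944042616183748 [-0.5952  0.896  -3.585 ]
scene spool_center 0.91 [0.6205 0.0997] box err [ 2.1  2.4 -2.1 -1.5]
scene spool_center 0.7 [0.6141 0.1699] box err [ 2.5  2.8 -4.  -0.6]
scene spool_center 0.61 [ 0.4136 -0.2931] box err [ 0.9 -0.1 -1.8 -0.7]
[ 0.4232 -0.3158  0.0774] 0.049150620325830424 [-0.2992  0.28   -1.8012]
```

View pics/spool2.png

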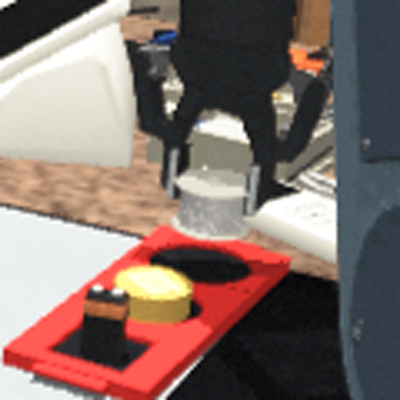

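The spool hangs level (crop 212,200), and the battery and tin stand in their recesses. Lowering it.

>>> servo_tool(moves=[0.03, 0.002, -0.001, -0.015, 0, 0, 0, 0.03, 0.002, -0.001, -0.03, 0, 0, 0, 0.03, 0.002, -0.001, -0.035, 0, 0, 0, 0.03, 0.002, -0.001, -0.035, 0, 0, 0, 0.03, 0.002, -0.001, -0.035, 0, 0, 0])

```text
time: 22.05
position: [0.4265, -0.3175, 0.0435]
eef_rot: [0.001, 0.709, 0.705, -0.0]
ft_force: [0.3, -0.6, -2.5]
opening: 0.0494
gripper_force: 63.2
```

>>> servo_tool(moves=[0.03, -0.001, 0, -0.003, 0, 0, 0, 0.03, -0.001, 0, -0.006, 0, 0, 0, 0.03, -0.001, 0, -0.006, 0, 0, 0, 0.03, -0.001, 0, -0.006, 0, 0, 0])

```text
time: 22.38
position: [0.4253, -0.3181, 0.0372]
eef_rot: [0.001, 0.71, 0.705, -0.0]
ft_force: [-0.1, 0.1, 3.3]
opening: 0.0496
gripper_force: 63.5
```

>>> servo_tool(moves=[0.055, 0, 0, 0, 0, 0, 0, 0.068, 0, 0, 0, 0, 0, 0, 0.078, 0, 0, 0, 0, 0, 0, 0.078, 0, 0, 0, 0, 0, 0, 0.078, 0, 0, 0.03, 0, 0, 0, 0.078, 0, 0, 0.07, 0, 0, 0, 0.078, 0, 0, 0.11, 0, 0, 0, 0.078, 0, 0, 0.14, 0, 0, 0])

```text
time: 23.05
position: [0.425, -0.3176, 0.1791]
eef_rot: [0.001, 0.71, 0.705, -0.0]
ft_force: [0.9, -0.8, -1.1]
opening: 0.0779
gripper_force: 0.0
```

>>> servo_tool(moves=[0.065, 0.015, 0.036, 0.01, 0, 0, 0, 0.065, 0.029, 0.073, 0.01, 0, 0, 0, 0.065, 0.044, 0.11, 0.01, 0, 0, 0, 0.065, 0.059, 0.147, 0.01, 0, 0, 0, 0.065, 0.074, 0.184, 0.01, 0, 0, 0, 0.065, 0.089, 0.221, 0.01, 0, 0, 0, 0.065, 0.104, 0.258, 0.01, 0, 0, 0, 0.065, 0.119, 0.295, 0.01, 0, 0, 0])

```text
time: 23.72
position: [0.5439, -0.0202, 0.1862]
eef_rot: [-0.0, 0.71, 0.705, -0.0]
ft_force: [0.7, -0.8, 0.3]
opening: 0.0651
gripper_force: 0.0
```

>>> servo_tool(moves=[0.065, 0.012, 0.037, 0, 0, 0, 0, 0.065, 0.024, 0.074, 0, 0, 0, 0, 0.065, 0.036, 0.111, 0, 0, 0, 0, 0.065, 0.048, 0.148, 0, 0, 0, 0, 0.065, 0.06, 0.185, 0, 0, 0, 0, 0.065, 0.072, 0.222, 0, 0, 0, 0, 0.065, 0.072, 0.225, 0, 0, 0, 0, 0.065, 0.072, 0.225, 0, 0, 0, 0])

```text
time: 24.38
position: [0.6153, 0.2052, 0.1854]
eef_rot: [-0.0, 0.708, 0.706, -0.0]
ft_force: [0.3, -0.7, 0.3]
opening: 0.0645
gripper_force: 0.0
```

```bash
python3 -c "
from look import *
go('glue',['glue_center'],crop=[.619,.204,.12])
go('',['spool_center','battery_center','tin_center'],.007)"
```

```text
[0.6153 0.2052 0.1854] 0.06449944739761798 [ 0.277  -0.6966  0.3302]
scene glue_center 0.69 [0.6167 0.2063] box err [ 1.4 -0.4  0.2 -2.4]
top glue_center 0.56 [0.6186 0.1866] box err [ 8.   3.7 -7.3 -4.3]
[0.6154 0.2013 0.1861] 0.06487831988174872 [ 0.4409 -0.4227  0.624 ]
scene spool_center 0.95 [ 0.4229 -0.3199] box err [ 1.3  1.4 -1.4 -0.8]
scene spool_center 0.9 [0.6648 0.1114] box err [ 1.9  2.1 -3.8  0.5]
scene spool_center 0.89 [0.675  0.0319] box err [ 1.1  0.7 -0.4  0.4]
scene battery_center 0.7 [ 0.4296 -0.1538] box err [ 0.5  1.4 -1.  -2.1]
scene tin_center 0.87 [ 0.4283 -0.2375] box err [ 0.3  0.1 -0.9 -0. ]
top spool_center 0.75 [ 0.4244 -0.3184] box err [ 0.3  0.1 -0.5  0.1]
top spool_center 0.64 [0.6738 0.1061] box err [-0.2  0.5 -0.4 -1. ]
top spool_center 0.59 [0.682  0.0211] box err [ 0.4  0.7  0.  -0.9]
top tin_center 0.75 [ 0.4301 -0.2365] box err [ 0.8  1.  -0.4  0. ]
top tin_center 0.41 [0.6232 0.1893] box err [ 8.7  4.6 -8.8 -3.9]
```

View pics/glue.png

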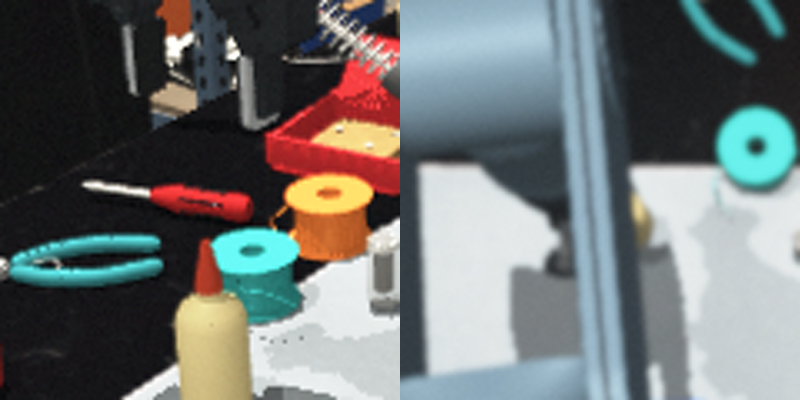

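All three red-tray parts sit in their recesses. The glue nozzle (left crop 207,265) is centred under the gripper, so I descend.

>>> servo_tool(moves=[0.065, 0.004, 0.002, -0.03, 0, 0, 0, 0.065, 0.004, 0.002, -0.06, 0, 0, 0, 0.065, 0.004, 0.002, -0.09, 0, 0, 0, 0.065, 0.004, 0.002, -0.12, 0, 0, 0, 0.065, 0.004, 0.002, -0.133, 0, 0, 0, 0.065, 0.004, 0.002, -0.133, 0, 0, 0, 0.01, 0.004, 0.002, -0.133, 0, 0, 0, 0.01, 0.004, 0.002, -0.133, 0, 0, 0])

```text
time: 25.65
position: [0.6212, 0.205, 0.0552]
eef_rot: [0.001, 0.71, 0.705, 0.001]
ft_force: [1.0, -0.0, -0.4]
opening: 0.0417
gripper_force: 0.0
```

>>> servo_tool(moves=[0.01, 0, 0, 0, 0, 0, 0, 0.01, 0, 0, 0, 0, 0, 0, 0.01, 0, 0, 0, 0, 0, 0, 0.01, 0, 0, 0, 0, 0, 0])

```text
time: 25.98
position: [0.6214, 0.2051, 0.0559]
eef_rot: [0.001, 0.71, 0.705, 0.002]
ft_force: [-0.1, 0.2, 7.0]
opening: 0.036
gripper_force: 60.5
```

>>> servo_tool(moves=[0.01, 0, 0, 0.02, 0, 0, 0, 0.01, 0, 0, 0.05, 0, 0, 0, 0.01, -0.01, -0.001, 0.08, 0, 0, 0, 0.01, -0.045, -0.004, 0.08, 0, 0, 0, 0.01, -0.08, -0.007, 0.08, 0, 0, 0, 0.01, -0.115, -0.01, 0.08, 0, 0, 0, 0.01, -0.15, -0.013, 0.08, 0, 0, 0, 0.01, -0.184, -0.015, 0.08, 0, 0, 0])

```text
time: 26.65
position: [0.434, 0.1895, 0.1339]
eef_rot: [0.0, 0.71, 0.705, 0.001]
ft_force: [-0.2, 0.3, -0.4]
opening: 0.0354
gripper_force: 60.1
```

>>> servo_tool(moves=[0.01, 0, 0, 0, 0, 0, 0, 0.01, 0, 0, -0.03, 0, 0, 0, 0.01, 0, 0, -0.05, 0, 0, 0, 0.01, 0, 0, -0.06, 0, 0, 0, 0.01, 0, 0, -0.06, 0, 0, 0, 0.01, 0, 0, -0.06, 0, 0, 0])

```text
time: 27.15
position: [0.4358, 0.1898, 0.0735]
eef_rot: [-0.0, 0.71, 0.705, -0.0]
ft_force: [-1.0, 0.2, -0.7]
opening: 0.0353
gripper_force: 60.2
```

```bash
python3 -c "
from look import *
go('glue2',['glue_center'],.02,cams=('scene',),crop=[.437,.19,.06])"
```

```text
[0.4358 0.1898 0.0735] 0.035267481286856264 [-1.0105  0.228  -0.6521]
scene glue_center 0.75 [0.4305 0.1964] box err [ 0.8  0.5 -0.8 -3.2]
```

View pics/glue2.png

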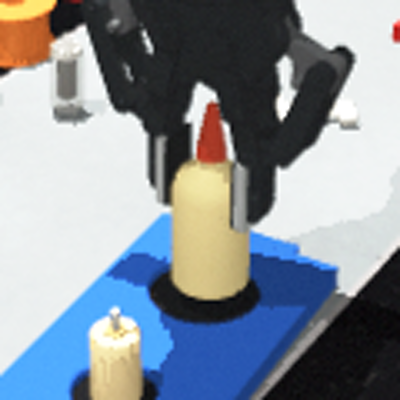

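The glue bottle is upright over the large recess (crop 210,290). Lowering, releasing and backing off.

>>> servo_tool(moves=[0.01, 0, 0, -0.005, 0, 0, 0, 0.01, 0, 0, -0.01, 0, 0, 0, 0.01, 0, 0, -0.01, 0, 0, 0, 0.01, 0, 0, -0.01, 0, 0, 0])

```text
time: 27.58
position: [0.4356, 0.1897, 0.0631]
eef_rot: [-0.0, 0.71, 0.705, -0.0]
ft_force: [-0.2, -0.0, -0.6]
opening: 0.0356
gripper_force: 60.2
```

>>> servo_tool(moves=[0.04, 0, 0, 0, 0, 0, 0, 0.055, 0, 0, 0, 0, 0, 0, 0.07, 0, 0, 0, 0, 0, 0, 0.07, 0, 0, 0, 0, 0, 0, 0.07, 0, 0, 0.03, 0, 0, 0, 0.07, 0, 0, 0.07, 0, 0, 0, 0.07, 0, 0, 0.11, 0, 0, 0, 0.07, 0, 0, 0.14, 0, 0, 0])

```text
time: 28.25
position: [0.4362, 0.1899, 0.2063]
eef_rot: [0.001, 0.71, 0.705, 0.001]
ft_force: [0.9, 0.6, 0.5]
opening: 0.0698
gripper_force: 0.0
```

>>> servo_tool(moves=[0.07, 0, -0.035, 0, 0, 0, 0, 0.07, 0, -0.07, 0, 0, 0, 0, 0.07, 0, -0.105, 0, 0, 0, 0, 0.07, 0, -0.14, 0, 0, 0, 0, 0.07, 0, -0.17, 0, 0, 0, 0, 0.07, 0, -0.17, 0, 0, 0, 0])

```text
time: 28.75
position: [0.436, 0.0153, 0.2035]
eef_rot: [0.001, 0.711, 0.703, -0.001]
ft_force: [0.4, -0.3, -0.5]
opening: 0.0699
gripper_force: 0.0
```

```bash
python3 -c "
from look import *
go('',PROF,.007)
c=eyes.camera('scene'); cv2.imwrite('pics/end.png',cv2.resize(c['image'][190:410,165:475,::-1],None,fx=2.5,fy=2.5,interpolation=cv2.INTER_CUBIC))"
```

```text
[0.436  0.0153 0.2035] 0.06994468486112608 [ 0.4187 -0.3213 -0.4724]
scene spool_center 0.94 [ 0.4227 -0.3186] box err [ 1.4  1.2 -2.3 -1. ]
scene spool_center 0.61 [0.6627 0.1188] box err [ 0.6  1.4 -0.3 -1.5]
scene tin_center 0.77 [ 0.4285 -0.236 ] box err [ 0.6  0.9 -1.6 -0.3]
scene battery_center 0.74 [0.601  0.0754] box err [ 2.9  1.6 -2.5 -2.5]
scene battery_center 0.6 [ 0.4305 -0.1545] box err [ 0.8  1.6 -0.7 -1.8]
scene glue_center 0.94 [0.4311 0.1919] box err [ 0.7  0.5 -0.6 -3.3]
scene plug_center 0.86 [0.4295 0.2762] box err [ 0.4  1.5 -0.2 -1.1]
scene valve_center 0.71 [0.5972 0.0809] box err [ 1.   2.8 -0.4 -3.2]
top spool_center 0.95 [0.6818 0.0206] box err [ 0.2  0.6  0.8 -1. ]
top spool_center 0.91 [ 0.4251 -0.3163] box err [ 0.2  1.4 -0.7 -0.6]
top spool_center 0.6 [0.6725 0.106 ] box err [ 0.8 -0.  -0.4  0.4]
top battery_center 0.41 [ 0.4323 -0.1551] box err [ 1.7  0.6 -1.6 -0.1]
top glue_center 0.67 [0.4347 0.1863] box err [ 1.   0.6 -1.8 -0.4]
top plug_center 0.53 [0.4319 0.2724] box err [ 0.7  0.8 -0.9 -0.4]
top valve_center 0.47 [0.6042 0.0692] box err [ 1.2  1.2 -0.4 -1.5]
```

View pics/end.png

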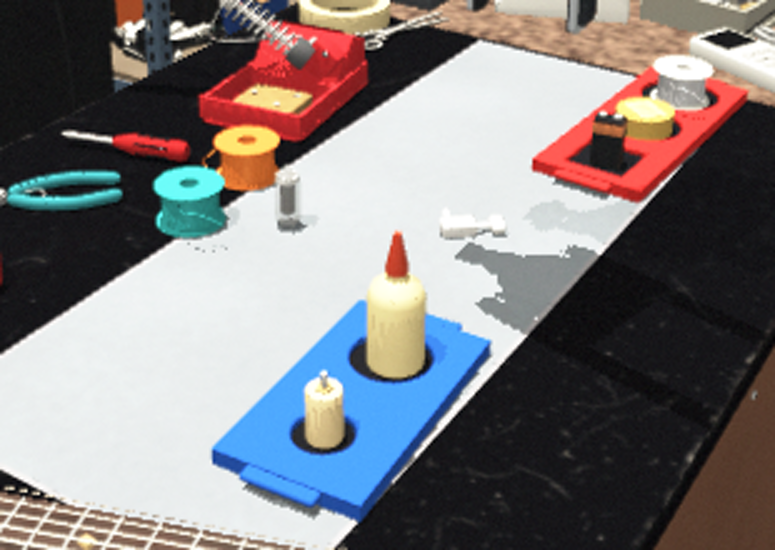

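All five parts stand centred in their recesses, and the valve (crop 288,200) and machine head (475,222) are where they started. Handing in.

```bash
python3 -c "
from cell import sign_off
print(sign_off())"
```

```text
the job is handed in; nothing more can be done
None
```

I placed all five parts upright in their recesses, left the valve and machine head where they were, and handed the job in at about 29 s; no verdict was returned.

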